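Blow-dry a washed parts basket at the air-gun stand

ROBOT

A 6-joint arm with a two-finger parallel gripper is mounted at the origin on the work surface. World frame = base frame: x ahead of the robot, y to its left, z up, the work surface at z = 0. Lengths are in mm, angles in rad, forces in N, time in s.
With the tool pointing down it reaches from about 325 to 775 mm from the base axis. Payload 5.5 kg.
Tool frame: the origin (TCP) lies at the very end of the fingers, on their centre line; the grasp point (between the pads) lies ctrl.grasp_offset behind it (ctrl.grasp_offset is the distance from the TCP to the grasp point, in mm); z points along the fingers, y is the direction in which the jaws open and shut (so a half turn about z gives the same grasp; the last joint's range is limited). The gripper opens to 85 mm and grips with 20 to 120 N. Pads are 22 mm wide; open, the fingers measure 114 mm over their backs; the gripper's body (76 mm by 85 mm) begins 54 mm behind the grasp point. The pads swing forward as they close: fully open they stand 13 mm farther back than shut.
Start: joints at [1.158, 0.091, 1.231, -0, 1.82, -0.057], TCP at [209.009, 562.434, 231.275] pointing down, gripper open.
Joint ranges: [-2.87, 2.87], [-0.86, 2.18], [0.17, 2.46], [-1.51, 4.65], [0.06, 2.69], [-2.65, 2.65]. Speed limits (rad/s): [2.57, 2.57, 3.01, 3.14, 3.14, 3.14].

INTERFACE

Orientations are given as a unit quaternion [w, x, y, z].
In Python, from bench import ctrl gives the robot as it stands.
- The arm moves only by the tool play_rows, never from a script. Its argument "steps" is a list that holds one entry, the list of rows, each a list of 7 numbers: the turn, a rotation vector about the world's x, y, z in degrees, then the shift along the world's x, y, z in m, then the closure, from -1 (fully open) to 1 (shut), so that 0 is half open. A call has 1 to 20 rows; each row shifts and turns the commanded pose from where the row before left it; what a row does not reach is not made up. A row lasts 1/10 s, in which the tool goes at most 50 mm and 8.59 degrees, less where a joint would pass 70% of its speed; a pose out of reach is approached as far as the arm can. A call is refused whole if a number of a shift passes 0.05 or a number of a turn 8.59, either way. A call with a gripper value outside its range is refused whole. The fingers move at their own pace and stop on an object; "force" is the grip in N (left out, the last holds). Time passes only in rows, so rows that do not move let the fingers close. It gives the time, the measured TCP pose, the force and the opening at its end, in the units of the state.
- ctrl.read_state(): the state, without advancing time (a new reading comes with each control period).
- ctrl.read_camera(name): name is "scene" or "top" or "wrist"; returns the picture (480x640x3 uint8, red, green, blue); there is no depth.
- ctrl.camera_params(name): a dict with "intrinsics" (3x3 intrinsics, pixels), "camera_from_world" (4x4, takes a point from world to camera coordinates). Camera axes: x right, y down, z forward; pixel columns grow to the right and rows downward; lengths in mm; the calibration is good to about 2 mm. A picture is of the moment at which its call begins: read the wrist's pose just before it. camera_params takes no time and is no camera call; for the wrist camera it gives the pose at the moment of the call.
- ctrl.sign_off(): hands the job in, once; it reports no verdict.
The state is a dict: "clock": time; "joint_positions": joint angles; "joint_velocities": joint speeds; "joint_torque": joint torques, N m; "tcp_pos": TCP position; "tcp_rot": TCP orientation; "force": force on the tool from outside, world axes, zero at the start; "ft_torque": the same for the moment, N m; "gripper_width": finger opening in mm.
Only numpy, scipy, OpenCV 4.12 (cv2) and the standard library are available. Lean on these libraries where they do the work, as an engineer would, in place of code of your own. Each camera call takes 0.05 s, during which the arm holds its last target.

TASK

Stand the washed wire parts basket upright in the middle of the round drip plate in front of the air gun's nozzle, setting it down rather than dropping it. Then squeeze the gun's trigger right home, keep it there for two seconds so that the basket is blown dry, and let the trigger spring fully out again. Leave the basket on the plate, and everything else on the bench where it is.

Things in the scene. Friction and masses are not known exactly. Their poses are not given: they have to be found in the camera images.
- basket: Washed parts basket: round steel wire basket with closed lid, loose, 0.11-0.23 kg. Body 65 mm diameter; lid 68 mm, its top 50 mm above the underside; on its middle a plain upright knob, 16 mm diameter, from 50 to 76 mm above the underside. Origin: centre of the underside; z up. Stands on the bench (height 0) at the left, in one of three places exchanged at random with jar and cushion.
- stand: Blow-off stand, fixed; place and yaw vary. Origin: on the bench under the barrel at the grip; z up, y level along the barrel to the nozzle and drip plate (roughly the robot's left), x away from the robot. Grey base plate 12 mm thick, x -65 to 65, y -70 to 305 mm. Post 22 mm thick at x 0, y 66, 240 mm high. Copper tubes 10 mm thick at x 0, y -68 (180 to 240 mm high) and down the back at x 55, y 10.
- regulator (a point): Centre of the air regulator, a 50 mm aluminium cube 240 mm above the bench, above the barrel at stand x 8, y 10 mm, with a black knob up to 305 mm. On its robot side a 38 mm round gauge stands out to stand x -45 mm, centre 252 mm high. Both overhang the grip: a gripper pointing straight down cannot reach the trigger. It must lean, coming in from the robot's side, square to the gun's flank.
- nozzle_tip (a point): Tip of the bent nozzle tube (10 to 13 mm thick), 97 mm above the bench at stand x 0, y 158 mm, pointing down at the plate. The tube leaves the barrel at stand y 92, height 180 mm, and bends down at y 117, height 170 mm.
- plate (a point): Centre of the top of the round perforated steel drip plate, 120 mm diameter, top flat and 22 mm above the bench; at stand x 0, y 235 mm. No rim.
- gun: Air gun (pistol) clamped on its side. Origin: on the barrel's axis at the grip, 180 mm high. x: along the barrel to the nozzle, level. y: down the grip, to the robot and 40 deg below level. z: out of the upper flank, 40 deg from vertical, to the robot. Barrel 30 mm thick, x -47 to 85; collar 48 mm at x 55 to 77. Grip x -15 (back strap) to 15, y 26 to 126, z -13 to 13 mm; trigger on its +x side.
- squeeze (a point): Point midway between back strap and face of the released trigger, at mid-thickness: gun frame (12.5, 62, 0) mm. A two-finger gripper pointing along the gun's -z and closing along the gun's x takes 55 mm over back strap and trigger here, 44 mm when squeezed home (the back strap stays, the trigger moves). Free space below the grip and beside it.
- trigger_face (a point): Point on the front face of the trigger where it is pressed, 62 mm down the grip; moves with the trigger (about gun frame (40, 62, 0) mm when released).
- trigger (a joint): Steel trigger: about 65 mm long (gun y 24 to 88), 18 mm wide, 8 mm thick, hinged about the gun's z at gun frame (22, 24, 0) mm. Value in rad: 0 released, 0.28 squeezed home on its stop; there trigger_face has moved 11 mm towards the grip (gun -x). A spring returns it: about 6 N at the start, 12 N at the stop, felt at trigger_face.
- jar: Bystander: lidded glass jar with a steel ball on the lid, 80 mm diameter, 85 mm high, 0.45 kg. Origin: centre of the underside. Leave it.
- cushion: Bystander: black perforated rubber casing cushion, 76 mm diameter, 22 mm high. Origin: centre of the underside. Leave it.
- dustcover: Bystander: white dish 72 mm diameter with a clear dust cover, 41 mm high, between the robot and the blow-off stand. Origin: centre of the underside. Leave it.
- block: Bystander: steel cube bench block with many holes, 55 x 55 x 48 mm, on the right. Origin: centre of the underside. Leave it.
- loupe: Bystander: black eye loupe, 40 mm diameter, 34 mm high, near the robot on the left. Origin: centre of the underside. Leave it.
- loupe_b: Bystander: black eye loupe of the same kind, on the right. Origin: centre of the underside. Leave it.
- pegwood: Bystander: stick of pale wood 150 x 18 x 12 mm lying along its y axis, near the robot. Origin: centre of the underside. Leave it.
Things that resemble listed ones, but are neither listed nor needed, are in the scene too. Leave any purple or red look-alike of the basket alone.

How it is judged:
By the outcome, as a careful person would: the job done as asked, in the order asked, and still so for the second after the job is handed in, with the robot touching nothing.
It also fails if it takes over 59 s, if anything falls off the work surface, if the arm or the gripper's body presses on something with over 40 N, if the wrist force passes 120 N, or if a joint passes its speed limit or range.

## Working session

There is one attempt and no reset: what is moved stays moved. The work goes in short steps, Python scripts to look and compute and a tool call to move; the robot and the scene stay as the last step left them, time stands still between calls to the robot, and variables do not carry over. Pictures are saved under pics/ and viewed, and the job is handed in when it is done.

Besides the shell and the picture viewer there is one more tool, called after "Call:" by a JSON object that holds its "api" and its "payload". play_rows: Moves the arm, as the interface text tells. Its arguments: {"type":"object","properties":{"steps":{"type":"array","items":{"type":"array","items":{"type":"array","items":{"type":"number"}}}},"force":{"type":"number"}},"required":["steps"]}

```bash
ls; mkdir -p pics; python3 - <<'E'
from bench import ctrl
import cv2,numpy as np
s=ctrl.read_state()
for k,v in s.items(): print(k,np.round(v,3))
print(ctrl.grasp_offset)
for n in ("scene","top","wrist"):
    p=ctrl.camera_params(n); print(n,np.round(p["intrinsics"],1).tolist(),np.round(p["camera_from_world"],3).tolist())
    cv2.imwrite(f"pics/{n}0.png",ctrl.read_camera(n)[:,:,::-1])
E
```

```text
pics
clock 0.0
joint_positions [ 1.158  0.092  1.232 -0.     1.82  -0.057]
joint_velocities [-0.002 -0.001  0.001 -0.001  0.    -0.002]
joint_torque [-1.0000e-03 -4.5874e+01 -4.1801e+01 -0.0000e+00  1.2000e-02  0.0000e+00]
tcp_pos [208.898 562.153 230.119]
tcp_rot [-0.     0.177  0.984 -0.001]
force [ 0.381 -0.577  0.18 ]
ft_torque [ 0.011  0.018 -0.048]
gripper_width 85.479
18.700000000000003
scene [[487.2, 0.0, 323.7], [0.0, 487.2, 233.7], [0.0, 0.0, 1.0]] [[0.717, 0.697, 0.016, -338.845], [0.418, -0.412, -0.81, -96.478], [-0.558, 0.587, -0.587, 1496.088], [0.0, 0.0, 0.0, 1.0]]
top [[437.1, 0.0, 323.7], [0.0, 437.1, 241.5], [0.0, 0.0, 1.0]] [[-0.027, -1.0, 0.011, -17.274], [-0.984, 0.025, -0.174, 540.306], [0.174, -0.015, -0.985, 983.373], [0.0, 0.0, 0.0, 1.0]]
wrist [[399.8, 0.0, 321.6], [0.0, 399.8, 244.9], [0.0, 0.0, 1.0]] [[0.348, 0.938, -0.002, -599.792], [0.899, -0.333, 0.284, -38.004], [0.265, -0.101, -0.959, 379.531], [0.0, 0.0, 0.0, 1.0]]
```

View pics/scene0.png

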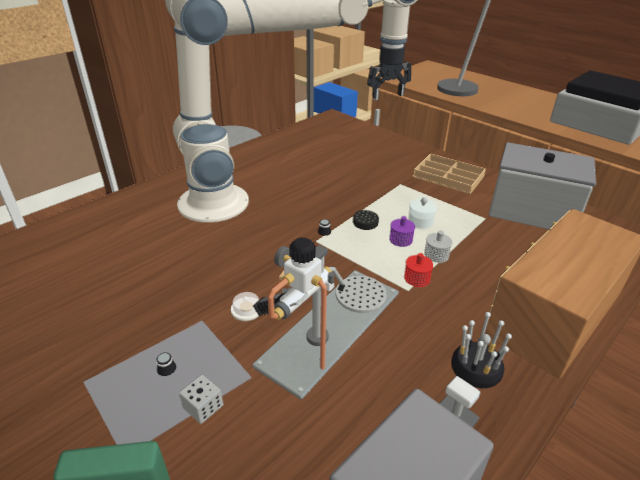

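View pics/top0.png

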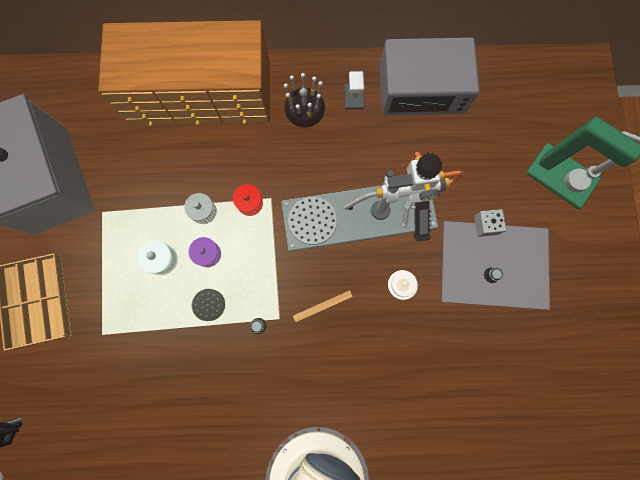

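View pics/wrist0.png

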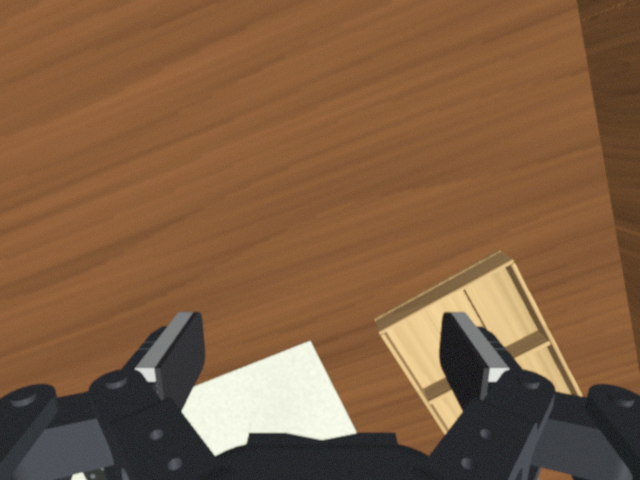

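The grey wire basket is at top (200,207) and scene (437,248). The purple (204,251) and red (248,199) ones are look-alikes, the glass jar is at (155,257) and the cushion at (208,305). The plate is at top (312,220) and the gun at about (420,190). Next I'll confirm the basket with an enlarged crop and measure it.

```bash
cat > h.py <<'E'
import numpy as np,cv2
from bench import ctrl
def ray(n,uv,P=None):
    p=P or ctrl.camera_params(n);K=np.array(p["intrinsics"]);T=np.array(p["camera_from_world"])
    R=T[:3,:3];c=-R.T@T[:3,3];d=R.T@np.linalg.inv(K)@np.array([uv[0],uv[1],1.]);return c,d/np.linalg.norm(d)
def onz(n,uv,z,P=None):
    c,d=ray(n,uv,P);return c+d*(z-c[2])/d[2]
def tri(*obs):
    A=np.zeros((3,3));b=np.zeros(3);rs=[]
    for o in obs:
        c,d=ray(*o);M=np.eye(3)-np.outer(d,d);A+=M;b+=M@c;rs.append((c,d))
    x=np.linalg.solve(A,b);return x,[np.linalg.norm((np.eye(3)-np.outer(d,d))@(x-c)) for c,d in rs]
def proj(n,X,P=None):
    p=P or ctrl.camera_params(n);T=np.array(p["camera_from_world"]);q=np.array(p["intrinsics"])@(T[:3,:3]@np.array(X,float)+T[:3,3]);return q[:2]/q[2]
E
python3 - <<'E'
import cv2,numpy as np
t=cv2.imread('pics/top0.png');s=cv2.imread('pics/scene0.png')
a=cv2.resize(t[170:290,130:290],(800,600),interpolation=cv2.INTER_CUBIC)
b=cv2.resize(t[145:265,280:480],None,fx=4,fy=4,interpolation=cv2.INTER_CUBIC)
c=cv2.resize(s[190:310,320:480],(800,600),interpolation=cv2.INTER_CUBIC)
d=cv2.resize(s[230:400,230:410],None,fx=3.5,fy=3.5,interpolation=cv2.INTER_CUBIC)
for n,i in zip('abcd',(a,b,c,d)): cv2.imwrite(f'pics/crop_{n}.png',i)
E
```

```text
(no output)
```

View pics/crop_a.png

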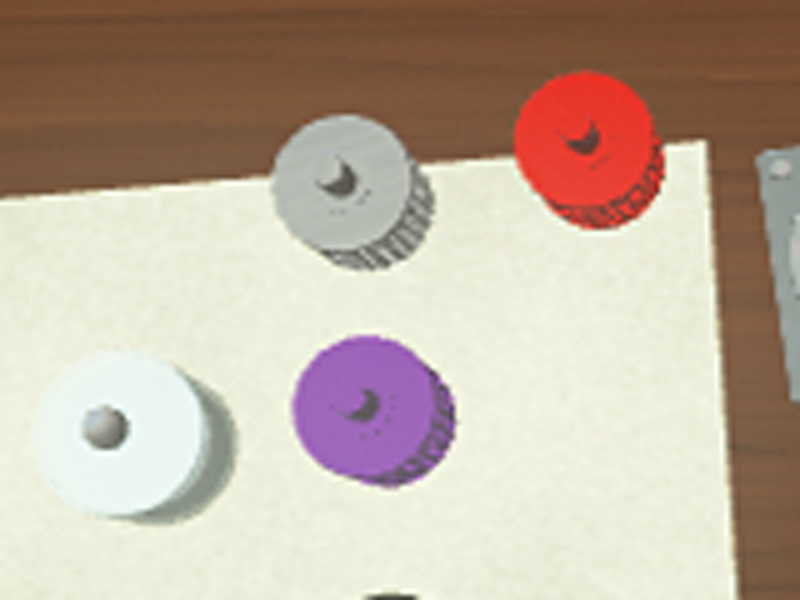

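View pics/crop_b.png

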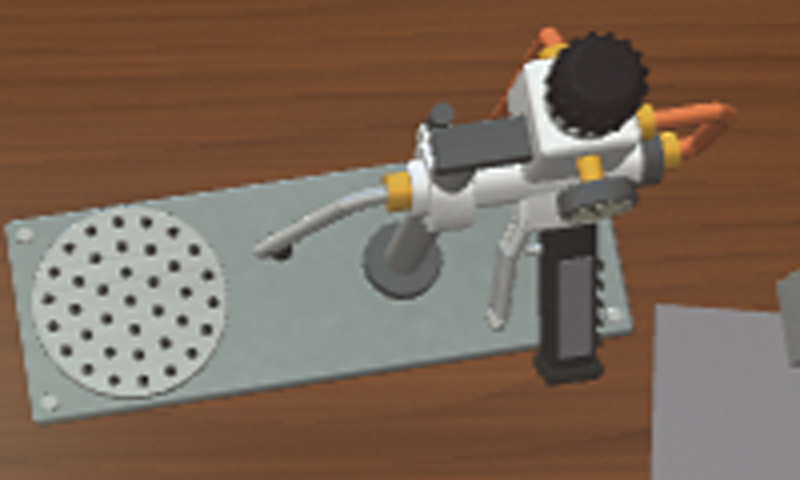

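View pics/crop_c.png

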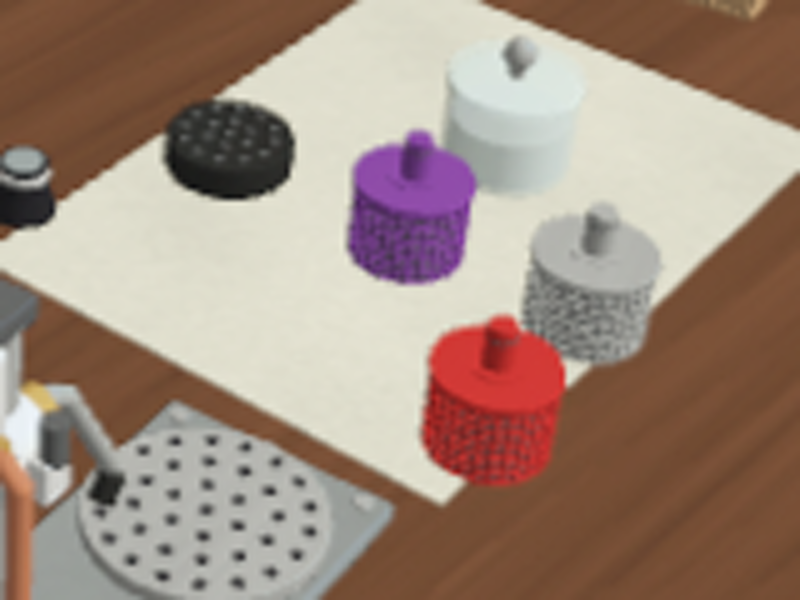

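View pics/crop_d.png

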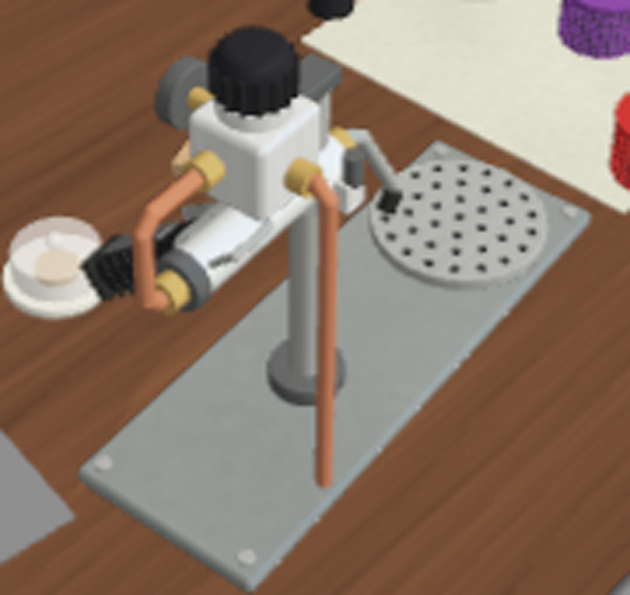

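The crops confirm the plain grey wire basket with its knob: lid centre at top px (198.6,206.4), scene knob at about (440,233). Next I'll measure the basket, plate and stand yaw.

```bash
python3 - <<'E'
from h import *
t=cv2.imread('pics/top0.png').astype(int)
# basket lid: fit ellipse
hsv=cv2.cvtColor(t.astype(np.uint8),cv2.COLOR_BGR2HSV)
m=((hsv[...,1]<40)&(hsv[...,2]>120)&(hsv[...,2]<190)).astype(np.uint8)
r=np.zeros_like(m);r[185:228,180:225]=m[185:228,180:225]
r=cv2.morphologyEx(r,cv2.MORPH_OPEN,np.ones((3,3)))
cs,_=cv2.findContours(r,0,2);c=max(cs,key=cv2.contourArea);e=cv2.minEnclosingCircle(c);print('lid',cv2.fitEllipse(cv2.convexHull(c)),e)
print(hsv[200,195],hsv[220,300],hsv[240,350],hsv[205,318])
for uv in [(198.6,206.4)]: print('basket z50',onz('top',uv,50))
print('tri knob',tri(('scene',(320+601/5,190+210/5)),('top',(130+338/5,170+170/5))))
# plate
g=((hsv[...,2]>155)&(hsv[...,1]<60)).astype(np.uint8);r=np.zeros_like(g);r[190:250,284:345]=g[190:250,284:345]
r=cv2.morphologyEx(r,cv2.MORPH_OPEN,np.ones((3,3)));cs,_=cv2.findContours(r,0,2);c=max(cs,key=cv2.contourArea);e=cv2.fitEllipse(cv2.convexHull(c));print('plate',e,onz('top',e[0],22))
E=[onz('top',(280+x/4,145+y/4),12) for x,y in [(8,225),(38,420),(632,330)]]
for v in E: print(v)
# scene corners
S=[onz('scene',(230+x/3.5,230+y/3.5),12) for x,y in [(82,474),(250,580),(590,213),(437,143)]]
for v in S: print('s',v)
print('plate scene',onz('scene',(320+205/5,190+515/5),22))
E
```

```text
lid ((199.23451232910156, 206.07875061035156), (26.08441925048828, 30.124666213989258), 77.76476287841797) ((200.09339904785156, 206.1648406982422), 15.173922538757324)
[ 77  10 185] [ 53  11 188] [ 77  13 136] [ 55   8 185]
basket z50 [631.37989857 264.14609819  50.        ]
tri knob (array([631.3378955 , 260.38957483,  78.78900298]), [np.float64(2.4030031051712464), np.float64(2.4030031051712633)])
plate ((307.9751892089844, 222.47508239746094), (48.587310791015625, 59.41513442993164), 53.451045989990234) [592.10736625   5.42966473  22.        ]
[649.75597707  68.87932907  12.        ]
[526.97246821  51.92336631  12.        ]
[ 573.83542705 -314.05341101   12.        ]
s [ 579.70799272 -313.83168185   12.        ]
s [ 699.7816941  -294.98071731   12.        ]
s [652.52901701  71.75814977  12.        ]
s [529.85262596  52.98559571  12.        ]
plate scene [600.41649204  -6.50380411  22.        ]
```

Call:
{"api": "play_rows", "payload": {"steps": [[[0,0,-7.75,0.035,-0.025,-0.003,-0.2],[0,0,-7.75,0.035,-0.025,-0.003,-0.2],[0,0,-7.75,0.035,-0.025,-0.003,-0.2],[0,0,-7.75,0.035,-0.025,-0.003,-0.2],[0,0,-7.75,0.035,-0.025,-0.003,-0.2],[0,0,-7.75,0.035,-0.025,-0.003,-0.2],[0,0,-7.75,0.035,-0.025,-0.003,-0.2],[0,0,-7.75,0.035,-0.025,-0.003,-0.2],[0,0,0,0.035,-0.025,-0.003,-0.2],[0,0,0,0.035,-0.025,-0.003,-0.2],[0,0,0,0.035,-0.025,-0.003,-0.2],[0,0,0,0.035,-0.025,-0.003,-0.2],[0,0,0,0,0,0,-0.2],[0,0,0,0,0,0,-0.2],[0,0,0,0,0,0,-0.2]]], "force": 40}}

```text
clock: 1.65
tcp_pos: [628.3, 263.2, 195.3]
tcp_rot: [-0.0, 0.658, 0.753, -0.0]
force: [-0.7, 0.9, -0.4]
gripper_width: 51.2
```

```bash
cat > look.py <<'E'
import sys
from h import *
s=ctrl.read_state()
import pickle
n,cam=sys.argv[1],sys.argv[2]
P=ctrl.camera_params(cam);img=ctrl.read_camera(cam)[:,:,::-1]
cv2.imwrite(f"pics/{n}.png",img);pickle.dump(P,open(f"pics/{n}.pkl","wb"))
print(round(s['clock'],2),np.round(s['tcp_pos'],1),np.round(s['tcp_rot'],4),np.round(s['force'],1),round(s['gripper_width'],1),np.round(s['joint_positions'],2))
E
python3 look.py w1 wrist
```

```text
1.65 [628.3 263.2 195.3] [-3.000e-04  6.583e-01  7.528e-01 -0.000e+00] [-0.7  0.9 -0.4] 51.2 [0.35 0.31 1.05 0.   1.79 0.21]
```

View pics/w1.png

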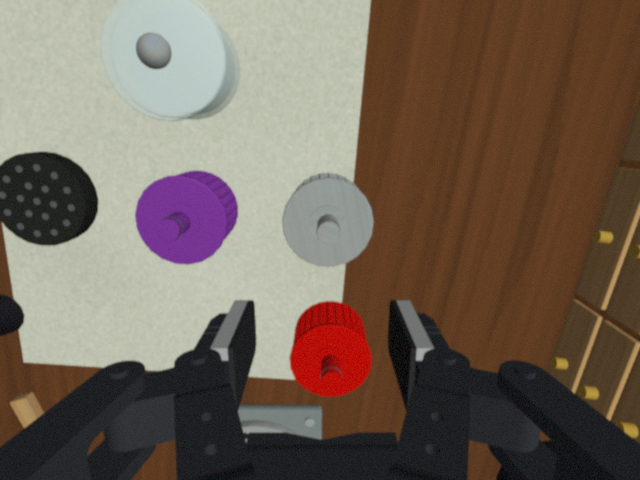

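The grey basket shows at wrist px: lid centre (328,220), knob top (328,231).

```bash
python3 - <<'E'
from h import *;import pickle
P=pickle.load(open('pics/w1.pkl','rb'))
print(onz('wrist',(328,220),50,P),onz('wrist',(328.5,231),76,P))
i=cv2.imread('pics/w1.png');g=cv2.cvtColor(i,cv2.COLOR_BGR2HSV)
m=((g[...,1]<40)&(g[...,2]>110)&(g[...,2]<200)).astype(np.uint8);r=m*0;r[170:275,275:380]=m[170:275,275:380]
r=cv2.morphologyEx(r,cv2.MORPH_OPEN,np.ones((5,5)));cs,_=cv2.findContours(r,0,2);c=max(cs,key=cv2.contourArea);print(cv2.boundingRect(c),cv2.minEnclosingCircle(c))
E
```

```text
[632.9048013  270.11944069  50.        ] [633.07452063 268.44935352  76.        ]
(275, 170, 99, 105) ((314.0, 222.0), 65.0000991821289)
```

Call:
{"api": "play_rows", "payload": {"steps": [[[0,0,0,0.0035,0.005,-0.02,-0.2],[0,0,0,0,0,-0.03,-0.2],[0,0,0,0,0,-0.03,-0.2],[0,0,0,0,0,-0.02,-0.2],[0,0,0,0,0,0,-0.2]]]}}

```text
clock: 2.2
tcp_pos: [629.7, 268.1, 91.3]
tcp_rot: [-0.002, 0.658, 0.753, -0.003]
force: [-0.6, 0.5, -0.2]
gripper_width: 50.7
```

```bash
python3 look.py w2 wrist; python3 look.py s2 scene;python3 -c "
import cv2;i=cv2.imread('pics/s2.png');cv2.imwrite('pics/s2c.png',cv2.resize(i[150:300,350:520],None,fx=4,fy=4))"
```

```text
2.2 [629.7 268.1  91.3] [-0.0017  0.6578  0.7532 -0.0029] [-0.6  0.5 -0.2] 50.7 [0.35 0.34 1.19 0.   1.61 0.22]
2.25 [630.8 268.3  94. ] [-0.0008  0.6579  0.7531 -0.0013] [-0.1  0.5 -0.3] 51.3 [0.35 0.34 1.19 0.   1.61 0.22]
```

View pics/w2.png

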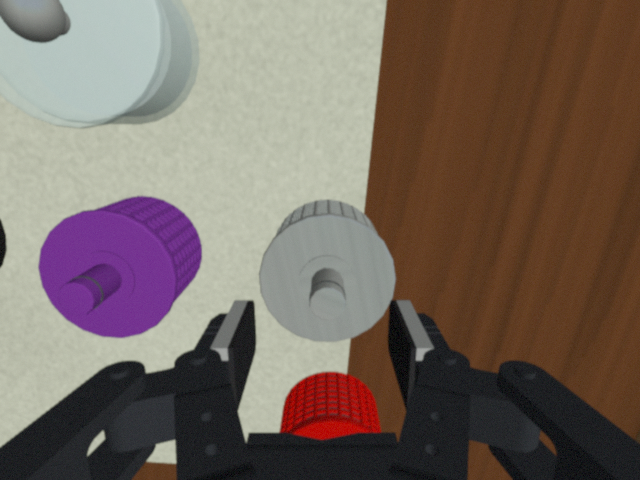

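View pics/s2c.png

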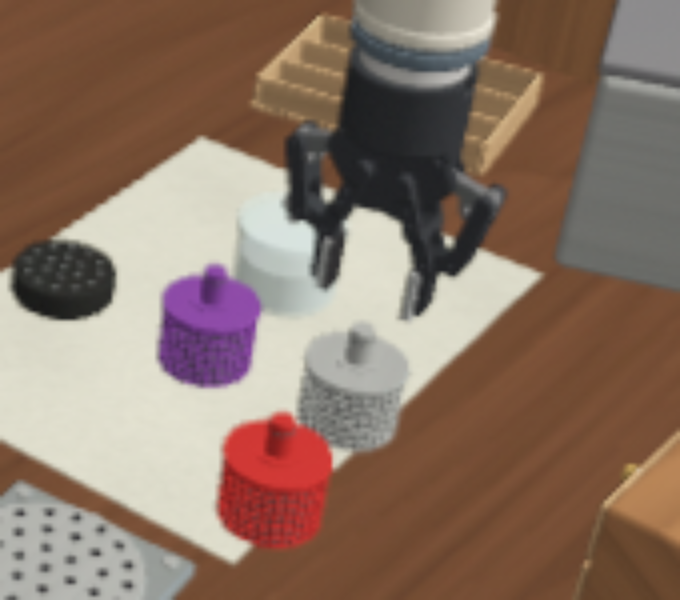

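The fingers now bracket the grey knob, whose top is at wrist px (328,303) and lid centre at (328,275).

```bash
python3 - <<'E'
from h import *;import pickle
P=pickle.load(open('pics/w2.pkl','rb'));P1=pickle.load(open('pics/w1.pkl','rb'))
print(onz('wrist',(328,273),50,P),onz('wrist',(328,303),76,P))
print(tri(('wrist',(328,303),P),('wrist',(328.5,231),P1)))
print(ctrl.read_state()['tcp_pos'])
E
```

```text
[632.80481463 271.86059715  50.        ] [633.12619013 267.8292566   76.        ]
(array([632.9084428 , 269.21881664,  79.04133027]), [np.float64(0.007034924587984106), np.float64(0.007034924588044849)])
[631.91048119 268.39259723  96.18716204]
```

Call:
{"api": "play_rows", "payload": {"steps": [[[0,0,0,0,0.001,-0.02,-0.2],[0,0,0,0,0,-0.013,-0.2],[0,0,0,0,0,-0.005,-0.2],[0,0,0,0,0,0,-0.2],[0,0,0,0,0,0,0.3],[0,0,0,0,0,0,0.6],[0,0,0,0,0,0,1],[0,0,0,0,0,0,1],[0,0,0,0,0,0,1],[0,0,0,0,0,0,1],[0,0,0,0,0,0,1]]], "force": 40}}

```text
clock: 3.4
tcp_pos: [632.8, 268.6, 58.3]
tcp_rot: [0.0, 0.659, 0.753, 0.001]
force: [-1.9, -0.4, 6.2]
gripper_width: 13.7
```

Call:
{"api": "play_rows", "payload": {"steps": [[[0,0,0,0,0,0,1],[0,0,0,0,0,0,1],[0,0,0,0,0,0.01,1],[0,0,0,0,0,0.02,1],[0,0,0,0,0,0.03,1],[0,0,0,0,0,0.04,1],[0,0,0,0,0,0,1]]]}}

```text
clock: 4.1
tcp_pos: [634.7, 269.2, 164.9]
tcp_rot: [0.003, 0.659, 0.752, 0.005]
force: [-0.1, 0.5, -0.7]
gripper_width: 14.7
```

```bash
python3 look.py w3 wrist
```

```text
4.1 [634.7 269.2 164.9] [0.0025 0.6586 0.7525 0.0046] [-0.1  0.5 -0.7] 14.7 [ 0.35  0.32  1.09 -0.    1.72  0.22]
```

View pics/w3.png

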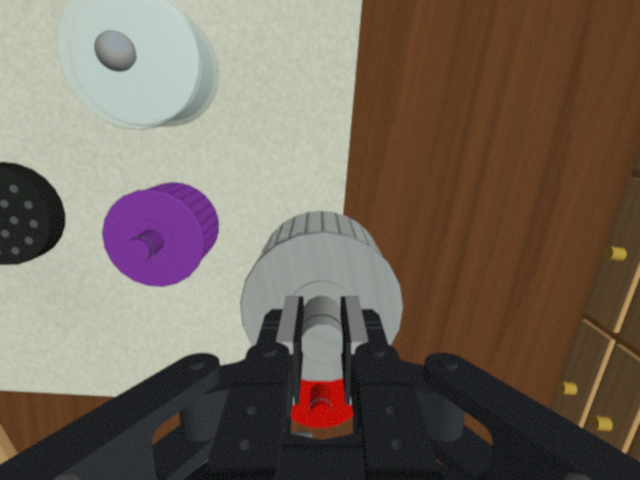

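Call:
{"api": "play_rows", "payload": {"steps": [[[0,0,0,0,-0.01,0.01,1],[0,0,0,-0.002,-0.02,0.01,1],[0,0,0,-0.004,-0.03,0.0,1],[0,0,0,-0.006,-0.035,0,1],[0,0,0,-0.006,-0.035,0,1],[0,0,0,-0.006,-0.03,0,1],[0,0,0,-0.004,-0.02,0,1],[0,0,0,-0.002,-0.01,0,1],[0,0,0,0,0,0,1],[0,0,0,0,0,0,1],[0,0,0,0,0,0,1]]]}}

```text
clock: 5.25
tcp_pos: [602.5, 79.3, 177.0]
tcp_rot: [-0.0, 0.658, 0.753, 0.0]
force: [-0.4, 0.5, -2.4]
gripper_width: 14.3
```

```bash
python3 look.py w4 wrist;  python3 look.py t4 top
```

```text
5.25 [602.5  79.3 177. ] [-3.000e-04  6.582e-01  7.529e-01  0.000e+00] [-0.4  0.5 -2.4] 14.3 [ 0.07  0.11  1.31  0.    1.73 -0.06]
5.3 [602.5  79.4 177. ] [-2.000e-04  6.581e-01  7.529e-01 -0.000e+00] [ 0.   0.3 -1.4] 14.0 [ 0.07  0.11  1.31  0.    1.73 -0.06]
```

View pics/w4.png

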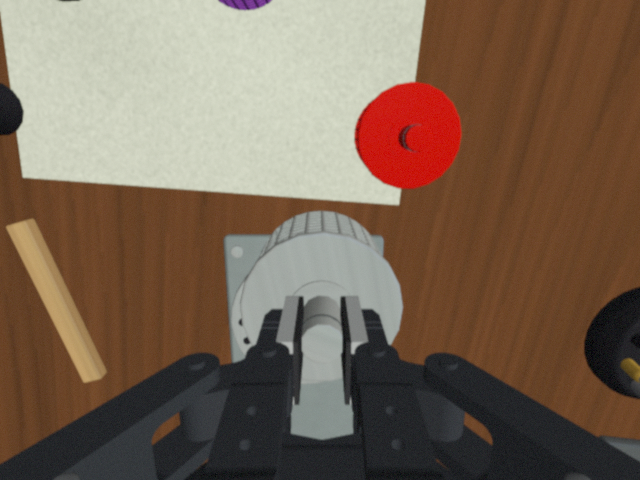

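View pics/t4.png

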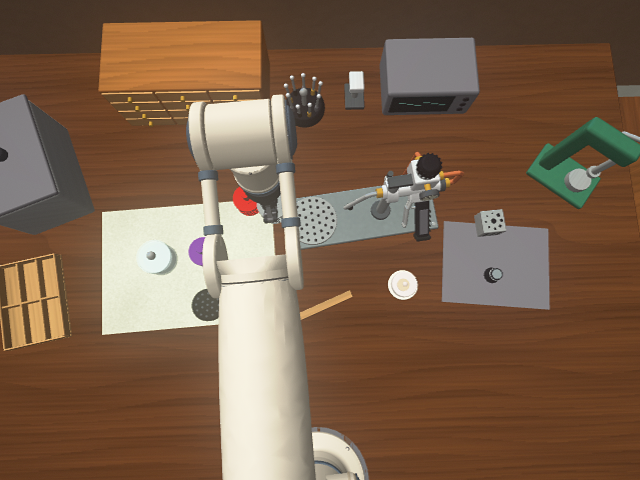

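Base plate end corners are at wrist px (226,236) and (383,236). The plate in the top view spans about 288–337 × 196–244, giving centre (312.5,220.4).

```bash
python3 - <<'E'
from h import *;import pickle
P=pickle.load(open('pics/w4.pkl','rb'))
A=onz('wrist',(226,236),12,P);B=onz('wrist',(383,236),12,P);print(A,B,np.linalg.norm(A-B),np.degrees(np.arctan2(*(B-A)[1::-1])))
print('plate top',onz('top',(312.5,220.4),22))
# scene plate from crop_c: refit
i=cv2.imread('pics/scene0.png');g=cv2.cvtColor(i,cv2.COLOR_BGR2HSV)
for n,(x0,x1,y0,y1),f in(('scene',(334,390,272,314),'scene0'),('top',(286,340,194,246),'top0')):
    i=cv2.imread(f'pics/{f}.png');g=cv2.cvtColor(i,cv2.COLOR_BGR2HSV)
    m=((g[...,2]>158)&(g[...,1]<60)).astype(np.uint8);r=m*0;r[y0:y1,x0:x1]=m[y0:y1,x0:x1]
    r=cv2.morphologyEx(r,cv2.MORPH_CLOSE,np.ones((5,5)));r=cv2.morphologyEx(r,cv2.MORPH_OPEN,np.ones((7,7)))
    cs,_=cv2.findContours(r,0,2);c=max(cs,key=cv2.contourArea);e=cv2.fitEllipse(c);print(n,cv2.boundingRect(c),e[:2],onz(n,e[0],22))
E
```

```text
[529.14515382  57.92585782  12.        ] [653.35420831  74.74039982  12.        ] 125.34200429214665 7.709430856210074
plate top [597.01422826  -5.7023867   22.        ]
scene (334, 272, 54, 42) ((363.0701599121094, 292.9916076660156), (38.188350677490234, 51.15876007080078)) [603.83488183  -3.02779274  22.        ]
top (286, 195, 51, 51) ((310.3016357421875, 222.8207550048828), (48.865516662597656, 57.78310775756836)) [ 5.91107085e+02 -2.15465710e-01  2.20000000e+01]
```

Call:
{"api": "play_rows", "payload": {"steps": [[[0,0,0,0,-0.015,0,1],[0,0,0,-0.001,-0.03,0,1],[0,0,0,-0.001,-0.025,0,1],[0,0,0,-0.001,-0.014,-0.01,1],[0,0,0,0,0,-0.02,1],[0,0,0,0,0,-0.025,1],[0,0,0,0,0,-0.02,1],[0,0,0,0,0,-0.007,1],[0,0,0,0,0,0,1],[0,0,0,0,0,0,1],[0,0,0,0,0,0,1]]]}}

```text
clock: 6.45
tcp_pos: [600.4, -5.6, 97.0]
tcp_rot: [0.001, 0.659, 0.753, 0.001]
force: [0.6, -0.6, -1.0]
gripper_width: 14.3
```

```bash
python3 look.py w5 wrist;  python3 look.py s5 scene;python3 -c "
import cv2;i=cv2.imread('pics/s5.png');cv2.imwrite('pics/s5c.png',cv2.resize(i[180:340,260:440],None,fx=4,fy=3.7))"
```

```text
6.45 [600.4  -5.6  97. ] [0.0011 0.6585 0.7525 0.0008] [ 0.6 -0.6 -1. ] 14.3 [-0.07  0.1   1.45  0.    1.58 -0.2 ]
6.5 [600.3  -5.5  96.9] [0.001  0.6585 0.7526 0.0008] [-0.8 -0.8 -2.9] 14.3 [-0.07  0.1   1.45  0.    1.58 -0.2 ]
```

View pics/w5.png

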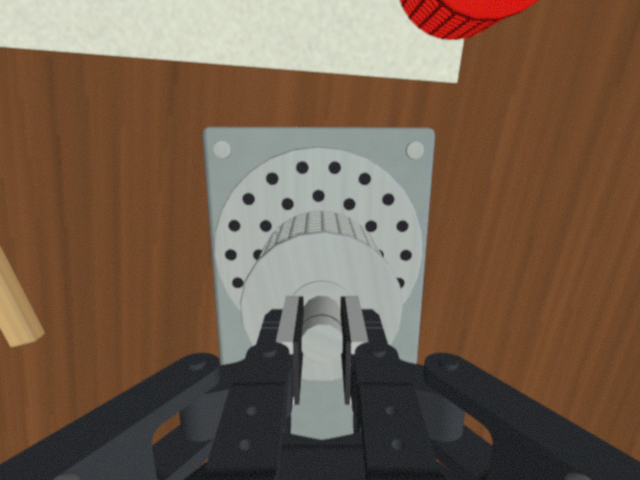

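View pics/s5c.png

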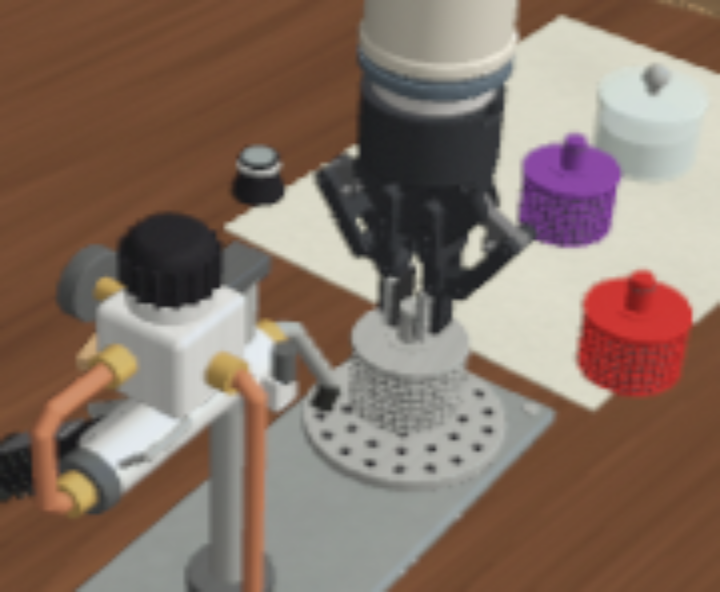

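Wrist view: plate +y edge at (319,147), sides at (214,245) and (424,245), base corners (206,128) and (434,128). I'll check the centre from these.

```bash
python3 - <<'E'
from h import *;import pickle
P=pickle.load(open('pics/w5.pkl','rb'))
for uv,z in [((319,147),22),((214,243),22),((424,243),22),((205,128),12),((435,128),12)]: print(onz('wrist',uv,z,P))
y=np.array([-.134,.991,0]);print('ctr',onz('wrist',(319,147),22,P)-60*y)
m=(onz('wrist',(205,128),12,P)+onz('wrist',(435,128),12,P))/2;print(m-70*y)
E
```

```text
[591.68450945  55.74927184  22.        ]
[539.59627853  -4.69881885  22.        ]
[657.81853321  11.08912312  22.        ]
[528.59552725  56.98463317  12.        ]
[653.37739731  73.76705874  12.        ]
ctr [599.72450945  -3.71072816  22.        ]
[600.36646228  -3.99415404  12.        ]
```

Call:
{"api": "play_rows", "payload": {"steps": [[[0,0,0,0,0.001,-0.006,1],[0,0,0,0,0,-0.004,1],[0,0,0,0,0,-0.002,1],[0,0,0,0,0,-0.001,1],[0,0,0,0,0,-0.001,1],[0,0,0,0,0,0,1],[0,0,0,0,0,0,1]]]}}

```text
clock: 7.25
tcp_pos: [599.6, -4.6, 81.4]
tcp_rot: [0.0, 0.659, 0.752, 0.0]
force: [0.3, -1.0, -3.5]
gripper_width: 14.3
```

Call:
{"api": "play_rows", "payload": {"steps": [[[0,0,0,0,0,-0.001,1],[0,0,0,0,0,-0.001,1],[0,0,0,0,0,0,1],[0,0,0,0,0,0,1]]]}}

```text
clock: 7.65
tcp_pos: [599.7, -4.7, 80.3]
tcp_rot: [0.0, 0.659, 0.752, 0.0]
force: [-4.2, 0.1, 5.3]
gripper_width: 14.3
```

Contact shows as a force change of about +8 N. Releasing now.

Call:
{"api": "play_rows", "payload": {"steps": [[[0,0,0,0,0,0,0.5],[0,0,0,0,0,0,0.3],[0,0,0,0,0,0,0.0],[0,0,0,0,0,0,-0.2],[0,0,0,0,0,0,-0.2],[0,0,0,0,0,0,-0.2],[0,0,0,0,0,0.02,-0.2],[0,0,0,0,0,0.03,-0.2],[0,0,0,0,0,0.04,-0.2],[0,0,0,0,0.01,0.04,-0.2],[0,0,0,0,0.01,0.04,-0.5],[0,0,0,0,0.0,0.04,-0.5],[0,0,0,0,0,0,-0.5]]]}}

```text
clock: 8.95
tcp_pos: [600.8, 15.7, 297.3]
tcp_rot: [0.005, 0.658, 0.753, 0.004]
force: [1.0, -0.2, 1.6]
gripper_width: 63.9
```

```bash
python3 look.py w6 wrist;  python3 look.py s6 scene;python3 -c "
import cv2;i=cv2.imread('pics/s6.png');cv2.imwrite('pics/s6c.png',cv2.resize(i[180:340,260:440],None,fx=4,fy=3.7))"
```

```text
8.95 [600.8  15.7 297.3] [0.0046 0.6584 0.7527 0.0038] [ 1.  -0.2  1.6] 63.9 [-0.03  0.11  1.1  -0.    1.93 -0.16]
9.0 [600.5  15.6 293.7] [0.0029 0.6585 0.7526 0.0024] [ 0.4 -0.5 -0.6] 63.9 [-0.03  0.11  1.1   0.    1.92 -0.16]
```

View pics/w6.png

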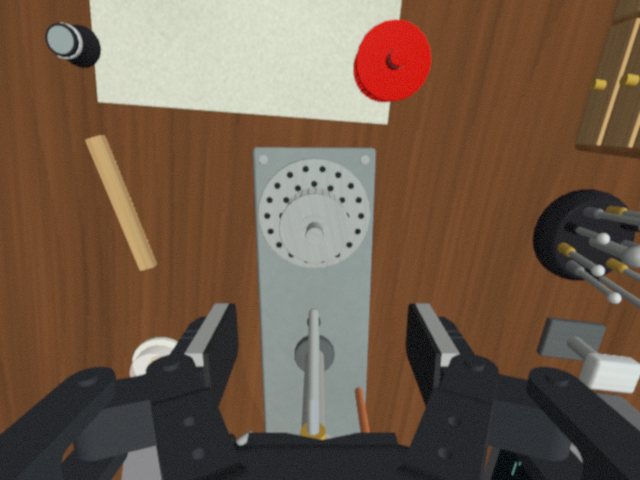

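View pics/s6c.png

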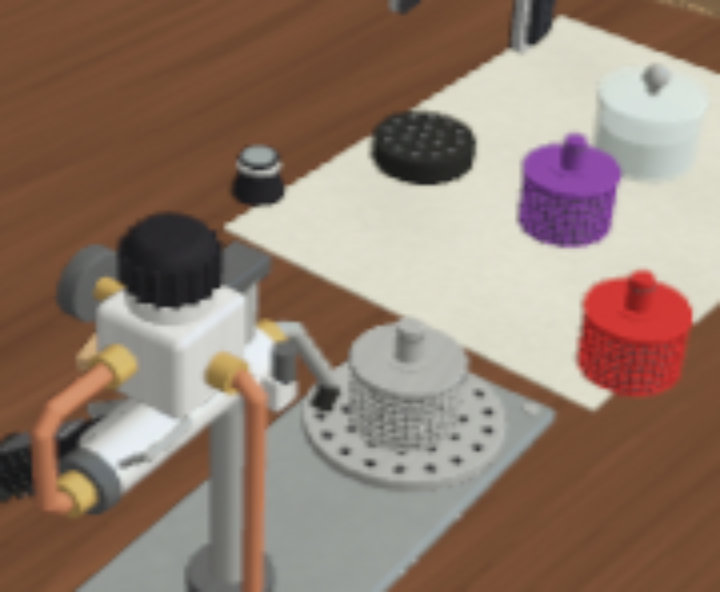

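The basket stands upright at plate centre: wrist plate span 260–370 × 158–268, basket knob (315,232), lid (313,228). Next I'll move back towards the robot and yaw, then lean the tool.

Call:
{"api": "play_rows", "payload": {"steps": [[[0,0,8.15,-0.0136,-0.0105,0.001,-1],[0,0,8.15,-0.0136,-0.0105,0.001,-1],[0,0,8.15,-0.0136,-0.0105,0.001,-1],[0,0,8.15,-0.0136,-0.0105,0.001,-1],[0,0,8.15,-0.0136,-0.0105,0.001,-1],[0,0,8.15,-0.0136,-0.0105,0.001,-1],[0,0,8.15,-0.0136,-0.0105,0.001,-1],[0,0,8.15,-0.0136,-0.0105,0.001,-1],[0,0,8.15,-0.0136,-0.0105,0.001,-1],[0,0,8.15,-0.0136,-0.0105,0.001,-1],[0,0,8.15,-0.0136,-0.0105,0.001,-1],[0,0,0,0,0,0,-1],[0,0,0,0,0,0,-1],[0,0,0,0,0,0,-1]]]}}

```text
clock: 10.45
tcp_pos: [450.2, -99.7, 299.2]
tcp_rot: [-0.001, -0.062, 0.998, 0.0]
force: [0.3, -0.4, 0.0]
gripper_width: 85.5
```

```bash
python3 look.py w7 wrist; python3 look.py t7 top
```

```text
10.45 [450.2 -99.7 299.2] [-7.000e-04 -6.220e-02  9.981e-01  4.000e-04] [ 0.3 -0.4  0. ] 85.5 [-0.29 -0.25  1.44  0.    1.96 -1.99]
10.5 [450.2 -99.7 299.4] [-6.00e-04 -6.26e-02  9.98e-01  3.00e-04] [ 0.7 -0.3  1. ] 85.4 [-0.29 -0.25  1.43  0.    1.96 -1.99]
```

View pics/w7.png

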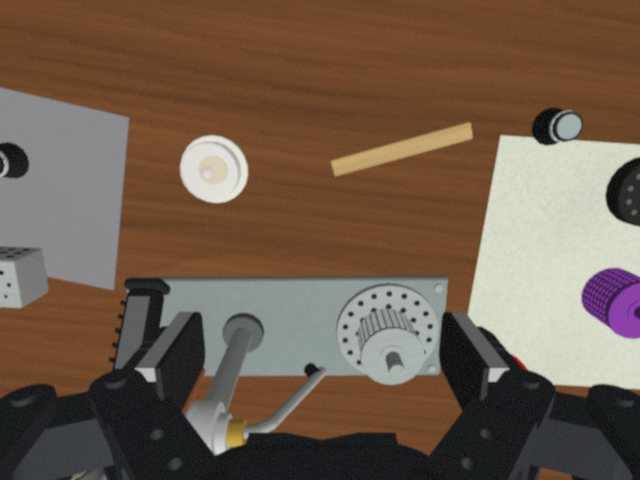

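View pics/t7.png

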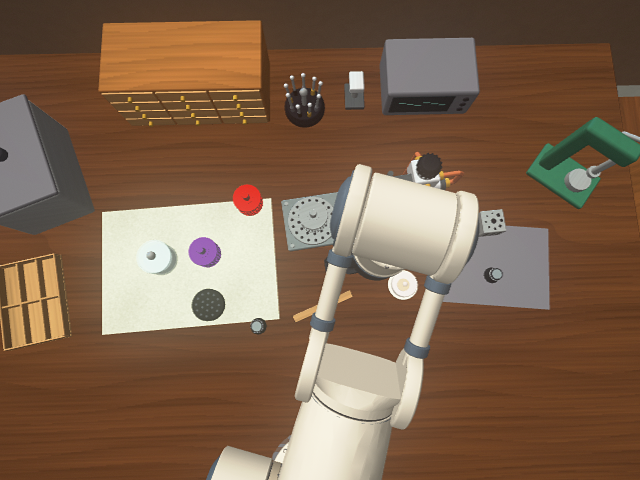

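```bash
python3 - <<'E'
from h import *;import pickle
P=pickle.load(open('pics/w7.pkl','rb'))
a=onz('wrist',(175,279.5),12,P);b=onz('wrist',(440,278),12,P);print(a,b,np.degrees(np.arctan2(-(b-a)[0],(b-a)[1])))
print(onz('wrist',(314,313),97,pickle.load(open('pics/w6.pkl','rb'))),'pred nozzle',np.array([631.5,-236.9])+158*np.array([-.1305,.9914]))
g=cv2.imread('pics/w7.png');h=cv2.cvtColor(g,cv2.COLOR_BGR2HSV)
for x in range(190,430,20):
    col=g[260:300,x].astype(int); d=(col[:,0]-col[:,2]); print(x,260+int(np.argmax(d>-20)),end='; ')
E
```

```text
[ 567.31714684 -254.79948468   12.        ] [527.44880743  47.49825065  12.        ] 7.513057277069592
[609.76522234 -80.62476163  97.        ] pred nozzle [610.881  -80.2588]
190 277; 210 277; 230 277; 250 277; 270 277; 290 277; 310 277; 330 277; 350 277; 370 276; 390 276; 410 276;
```

Call:
{"api": "play_rows", "payload": {"steps": [[[0.6525,-4.957,0,0.0064,-0.0176,-0.0076,-1],[0.6525,-4.957,0,0.0064,-0.0176,-0.0076,-1],[0.6525,-4.957,0,0.0064,-0.0176,-0.0076,-1],[0.6525,-4.957,0,0.0064,-0.0176,-0.0076,-1],[0.6525,-4.957,0,0.0064,-0.0176,-0.0076,-1],[0.6525,-4.957,0,0.0064,-0.0176,-0.0076,-1],[0.6525,-4.957,0,0.0064,-0.0176,-0.0076,-1],[0.6525,-4.957,0,0.0064,-0.0176,-0.0076,-1],[0,0,0,0,0,0,-1],[0,0,0,0,0,0,-1],[0,0,0,0,0,0,-1],[0,0,0,0,0,0,-1]]]}}

```text
clock: 11.75
tcp_pos: [501.8, -240.1, 241.0]
tcp_rot: [0.341, -0.061, 0.938, 0.023]
force: [-0.2, 0.2, 0.3]
gripper_width: 85.5
```

```bash
python3 look.py w8 wrist; python3 look.py s8 scene
```

```text
11.75 [ 501.8 -240.1  241. ] [ 0.3415 -0.0606  0.9377  0.0227] [-0.2  0.2  0.3] 85.5 [-0.84 -0.49  1.86  0.57  1.37 -2.54]
11.8 [ 501.8 -240.1  240.8] [ 0.3415 -0.0606  0.9377  0.0228] [-0.8 -0.6  0.7] 85.3 [-0.84 -0.49  1.86  0.57  1.37 -2.54]
```

View pics/w8.png

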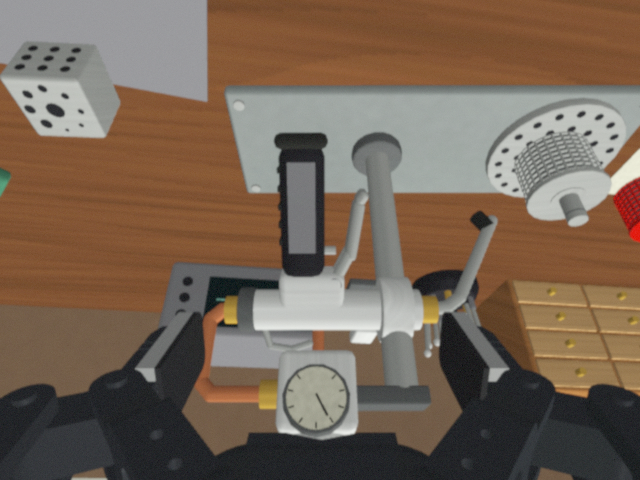

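View pics/s8.png

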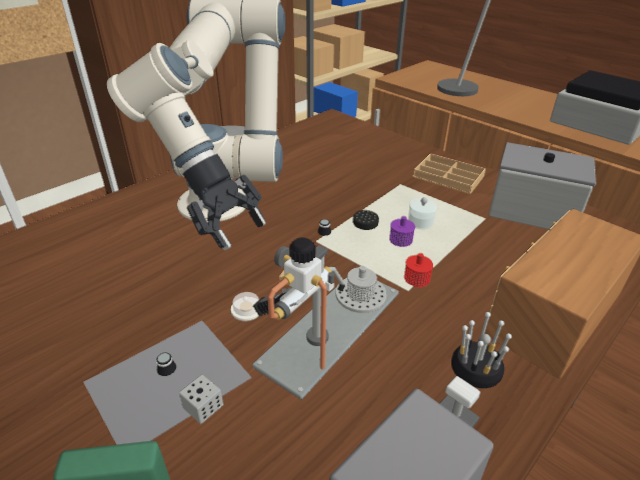

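Wrist view: grip spans columns 280–325, rows 140–275; trigger runs from (345,270) to (363,195); gauge at (317,398). I'll compare these against the predicted points.

```bash
cat >> h.py <<'E'
from scipy.spatial.transform import Rotation as Ro
def gunf(o,yaw):
    a=np.radians(yaw);xs=np.array([np.cos(a),np.sin(a),0]);ys=np.array([-np.sin(a),np.cos(a),0]);z=np.array([0,0,1.])
    c,s=np.cos(np.radians(40)),np.sin(np.radians(40))
    G=np.stack([ys,-c*xs-s*z,-s*xs+c*z],1);O=np.array([o[0],o[1],180.]);return O,G
E
python3 - <<'E'
from h import *;import pickle
P=pickle.load(open('pics/w8.pkl','rb'))
O,G=gunf((631.3,-237),7.5)
for n,g in dict(bottomL=(-15,126,13),bottomR=(15,126,13),topR=(15,26,13),topL=(-15,26,13),trigtip=(41,86,9),barrelR=(85,0,15),barrelL=(-47,0,15)).items(): print(n,np.round(proj('wrist',O+G@np.array(g,float),P),1))
print('nozzle',proj('wrist',(610.9,-80.3,97),P), 'gauge',proj('wrist',O*[1,1,0]+[0,0,252]+(-45)*np.array([.9914,.1305,0])+10*np.array([-.1305,.9914,0]),P))
s=ctrl.read_state();q=s['tcp_rot'];R=Ro.from_quat([q[1],q[2],q[3],q[0]]).as_matrix();print(G.T@R, G.T@(s['tcp_pos']-O),s['tcp_pos'])
E
python3 -c "
import cv2;i=cv2.imread('pics/w8.png');cv2.imwrite('pics/w8c.png',cv2.resize(i[120:300,220:460],None,fx=3.3,fy=3.3))"
```

```text
bottomL [274.7 134.4]
bottomR [322.7 134.4]
topR [322.7 283.5]
topL [279.6 283.5]
trigtip [361.9 196.9]
barrelR [421.4 318.7]
barrelL [235.3 318.7]
nozzle [488.76601507 220.41598202] gauge [313.92021966 395.76634618]
[[ 2.08421415e-03  9.99997825e-01  7.47164205e-05]
 [ 9.99997741e-01 -2.08418277e-03 -4.17665299e-04]
 [-4.17508668e-04  7.55867556e-05 -9.99999910e-01]] [ 13.77943277  59.78855176 129.31449379] [ 501.68193028 -240.16620766  240.62930912]
```

View pics/w8c.png

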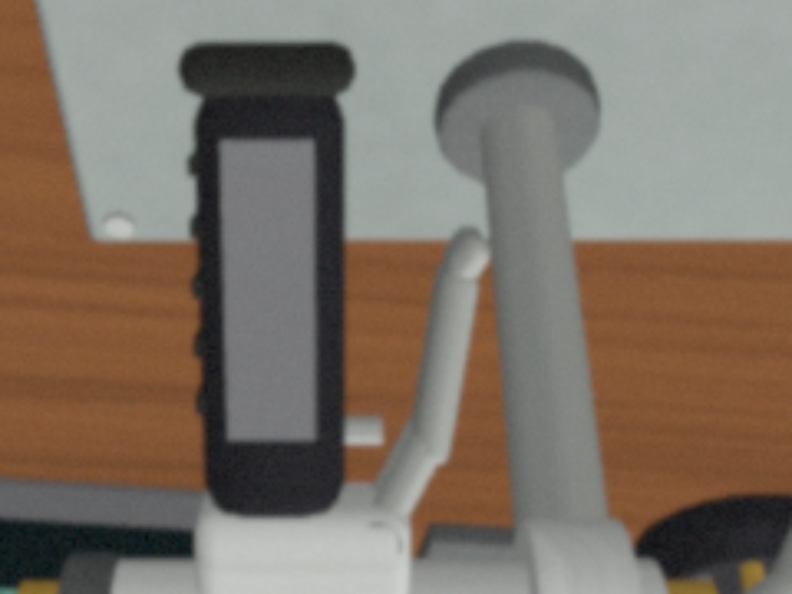

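Call:
{"api": "play_rows", "payload": {"steps": [[[0,0,0,0.0108,0.0003,-0.0136,-0.85],[0,0,0,0.0108,0.0003,-0.0136,-0.85],[0,0,0,0.0108,0.0003,-0.0136,-0.85],[0,0,0,0.0108,0.0003,-0.0136,-0.85],[0,0,0,0,0,0,-0.85],[0,0,0,0,0,0,-0.85],[0,0,0,0,0,0,-0.85]]]}}

```text
clock: 12.55
tcp_pos: [544.4, -239.8, 186.6]
tcp_rot: [0.342, -0.06, 0.938, 0.022]
force: [0.8, 0.2, 0.4]
gripper_width: 78.6
```

```bash
cat > gs.py <<'E'
from h import *
s=ctrl.read_state();O,G=gunf((631.3,-237),7.5)
print('gun tcp',np.round(G.T@(np.array(s['tcp_pos'])-O),1),'F gun',np.round(G.T@np.array(s['force']),1),round(s['gripper_width'],1),round(s['clock'],2))
E
python3 look.py w9 wrist; python3 gs.py
```

```text
12.55 [ 544.4 -239.8  186.6] [ 0.3418 -0.0599  0.9376  0.0225] [0.8 0.2 0.4] 78.6 [-0.77 -0.39  1.89  0.56  1.22 -2.55]
gun tcp [ 8.4 62.1 60.7] F gun [-0.3  0.3 -0.5] 78.8 12.6
```

View pics/w9.png

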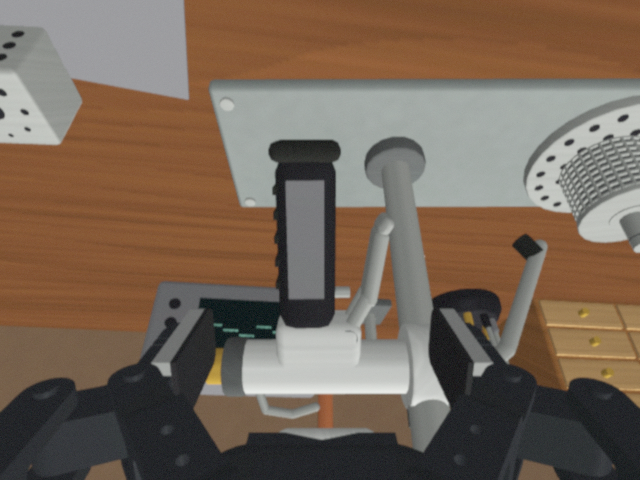

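```bash
python3 - <<'E'
from h import *;import pickle
P=pickle.load(open('pics/w9.pkl','rb'));O,G=gunf((631.3,-237),7.5)
for g in [(-15,70,13),(15,70,13),(-15,100,13),(15,100,13),(42,86,9),(40,62,0),(15,26,13)]: print(g,np.round(proj('wrist',O+G@np.array(g,float),P),1))
i=cv2.imread('pics/w9.png');cv2.imwrite('pics/w9c.png',cv2.resize(i[130:350,240:440],None,fx=3.6,fy=2.7))
i=cv2.cvtColor(i,cv2.COLOR_BGR2GRAY)
print(i[250,262:300].tolist());print(i[250,320:395].tolist())
E
```

```text
(-15, 70, 13) [273.7 258.4]
(15, 70, 13) [333.6 258.3]
(-15, 100, 13) [271.4 199. ]
(15, 100, 13) [334.  198.9]
(42, 86, 9) [387.7 225.2]
(40, 62, 0) [379.3 264.7]
(15, 26, 13) [333.  336.8]
[101, 100, 101, 103, 101, 101, 100, 99, 99, 100, 102, 103, 100, 102, 95, 73, 44, 34, 32, 34, 23, 23, 33, 32, 57, 95, 116, 122, 122, 120, 123, 121, 120, 122, 122, 122, 122, 124]
[120, 122, 120, 113, 77, 48, 44, 42, 38, 38, 39, 40, 41, 41, 45, 72, 90, 100, 100, 103, 98, 96, 97, 99, 99, 100, 101, 97, 99, 99, 100, 100, 98, 99, 100, 100, 102, 95, 101, 102, 99, 99, 99, 103, 99, 99, 100, 96, 93, 94, 95, 101, 111, 118, 124, 131, 136, 144, 146, 152, 158, 162, 164, 168, 169, 166, 148, 118, 100, 99, 96, 97, 102, 104, 111]
```

View pics/w9c.png

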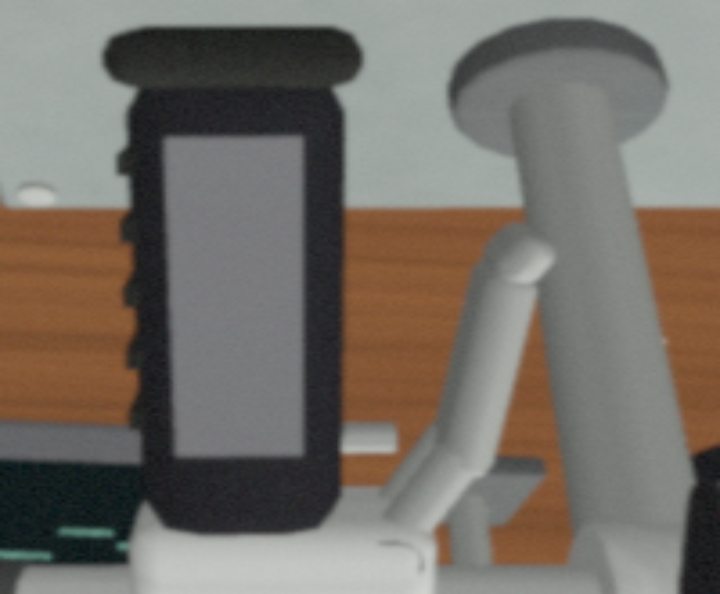

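Call:
{"api": "play_rows", "payload": {"steps": [[[0,0,0,0.01,0.0013,-0.012,-0.85],[0,0,0,0.01,0.0013,-0.012,-0.85],[0,0,0,0.01,0.0013,-0.012,-0.85],[0,0,0,0.006,0.0008,-0.0072,-0.85],[0,0,0,0,0,0,-0.85],[0,0,0,0,0,0,-0.85]]]}}

```text
clock: 13.2
tcp_pos: [580.3, -235.1, 142.6]
tcp_rot: [0.341, -0.06, 0.938, 0.023]
force: [1.0, -0.1, 0.6]
gripper_width: 78.7
```

```bash
python3 gs.py; python3 look.py w10 wrist; python3 look.py s10 scene
```

```text
gun tcp [ 8.5 62.6  3.7] F gun [-0.2 -1.1 -0.2] 78.7 13.2
13.2 [ 580.3 -235.1  142.6] [ 0.3415 -0.0596  0.9377  0.0229] [ 1.  -0.1  0.6] 78.7 [-0.7  -0.3   1.89  0.56  1.1  -2.55]
13.25 [ 580.3 -235.3  143. ] [ 0.3417 -0.0596  0.9377  0.0226] [0.1 0.3 0.3] 79.0 [-0.7  -0.3   1.89  0.56  1.1  -2.55]
```

View pics/w10.png

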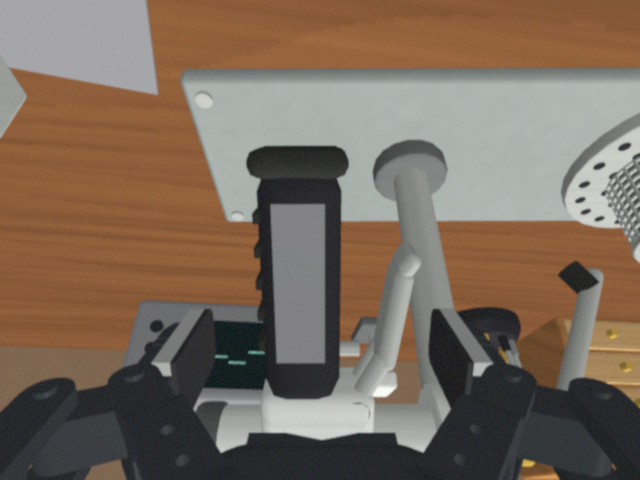

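Call:
{"api": "play_rows", "payload": {"steps": [[[0,0,0,0.006,0.0006,-0.0072,-0.85],[0,0,0,0.006,0.0006,-0.0072,-0.85],[0,0,0,0.004,0.0005,-0.0048,-0.85],[0,0,0,0,0,0,-0.85],[0,0,0,0,0,0,-0.85]]]}}

```text
clock: 13.8
tcp_pos: [596.3, -233.0, 122.1]
tcp_rot: [0.341, -0.06, 0.938, 0.023]
force: [0.2, 0.0, -0.2]
gripper_width: 79.3
```

```bash
python3 gs.py; python3 look.py w11 wrist; python3 look.py s11 scene; python3 -c "
import cv2;i=cv2.imread('pics/s11.png');cv2.imwrite('pics/s11c.png',cv2.resize(i[190:350,200:400],None,fx=4,fy=3.7))"
```

```text
gun tcp [  8.5  63.3 -22.4] F gun [ 0.  -0.1 -0.3] 79.3 13.8
13.8 [ 596.3 -233.   122.1] [ 0.3409 -0.0596  0.9379  0.0234] [ 0.2  0.  -0.2] 79.3 [-0.68 -0.25  1.89  0.56  1.05 -2.55]
13.85 [ 596.4 -233.1  122.6] [ 0.3412 -0.0596  0.9378  0.0232] [ 0.1  0.8 -0.3] 79.2 [-0.68 -0.25  1.89  0.56  1.05 -2.55]
```

View pics/w11.png

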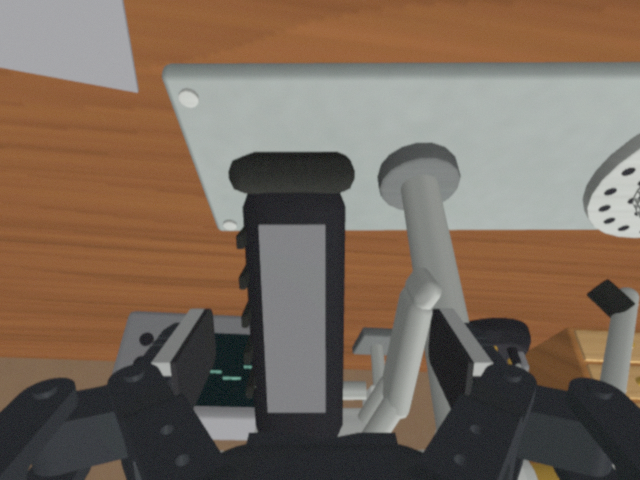

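View pics/s11c.png

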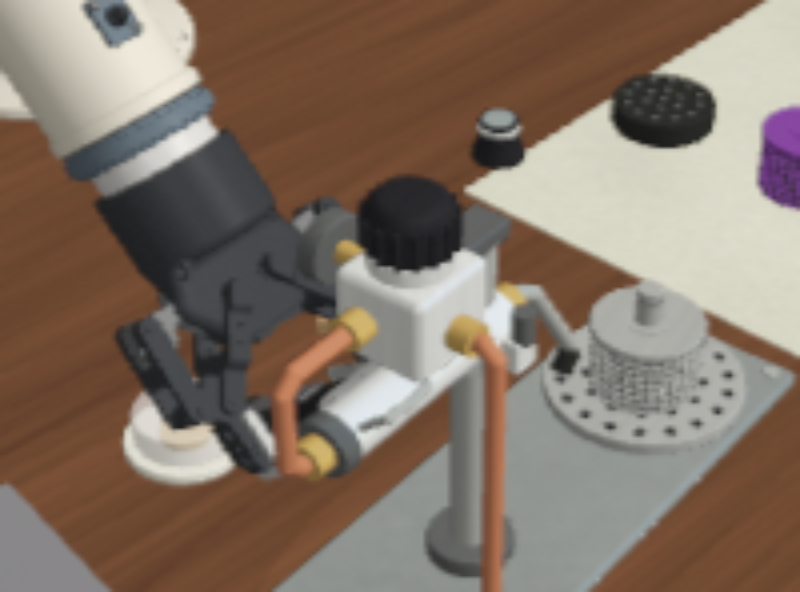

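Call:
{"api": "play_rows", "payload": {"steps": [[[0,0,0,0.0001,-0.001,0,-0.6],[0,0,0,0,0,0,-0.4],[0,0,0,0,0,0,-0.3],[0,0,0,0,0,0,-0.25]]], "force": 40}}

```text
clock: 14.3
tcp_pos: [596.1, -232.5, 122.8]
tcp_rot: [0.341, -0.06, 0.938, 0.025]
force: [-4.9, 6.1, 3.1]
gripper_width: 53.5
```

```bash
python3 gs.py
```

```text
gun tcp [  9.1  63.1 -21.8] F gun [6.7 1.1 5. ] 53.5 14.3
```

Call:
{"api": "play_rows", "payload": {"steps": [[[0,0,0,0,0,0,-0.1],[0,0,0,0,0,0,0],[0,0,0,0,0,0,0.2],[0,0,0,0,0,0,0.4],[0,0,0,0,0,0,0.4]]]}}

```text
clock: 14.8
tcp_pos: [595.6, -233.7, 122.9]
tcp_rot: [0.34, -0.061, 0.938, 0.023]
force: [-9.2, 3.1, 3.3]
gripper_width: 44.0
```

```bash
python3 gs.py; python3 look.py w12 wrist;python3 gs.py
```

```text
gun tcp [  7.9  63.5 -21.3] F gun [4.3 4.6 8.1] 44.0 14.8
14.8 [ 595.6 -233.7  122.9] [ 0.3404 -0.0611  0.938   0.0231] [-9.2  3.1  3.3] 44.0 [-0.68 -0.25  1.88  0.56  1.06 -2.55]
gun tcp [  7.9  63.5 -21.3] F gun [4.4 5.2 8.6] 44.4 14.85
```

View pics/w12.png

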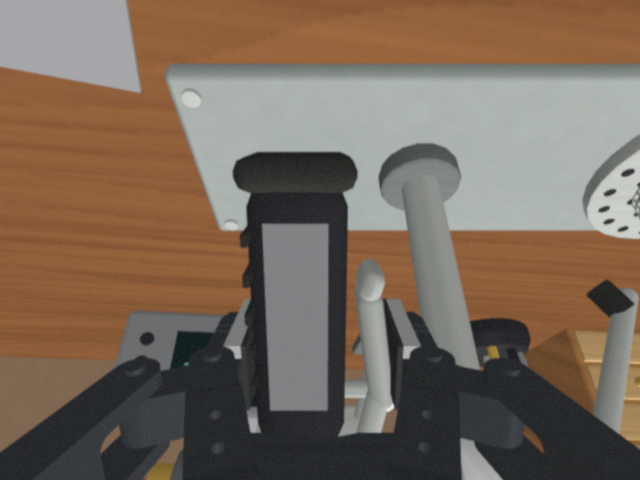

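Opening is 44 mm and the trigger tip has moved in from (425,285) to (370,280), so it is home. I'll hold it there.

Call:
{"api": "play_rows", "payload": {"steps": [[[0,0,0,0,0,0,0.6],[0,0,0,0,0,0,0.6],[0,0,0,0,0,0,0.6],[0,0,0,0,0,0,0.6],[0,0,0,0,0,0,0.6]]], "force": 50}}

```text
clock: 15.35
tcp_pos: [595.6, -233.8, 122.9]
tcp_rot: [0.34, -0.061, 0.938, 0.023]
force: [-9.6, 2.4, 4.2]
gripper_width: 43.7
```

```bash
python3 gs.py
```

```text
gun tcp [  7.8  63.5 -21.3] F gun [3.6 4.3 9.2] 43.7 15.35
```

Call:
{"api": "play_rows", "payload": {"steps": [[[0,0,0,0,0,0,0.6],[0,0,0,0,0,0,0.6],[0,0,0,0,0,0,0.6],[0,0,0,0,0,0,0.6],[0,0,0,0,0,0,0.6],[0,0,0,0,0,0,0.6],[0,0,0,0,0,0,0.6],[0,0,0,0,0,0,0.6],[0,0,0,0,0,0,0.6],[0,0,0,0,0,0,0.6],[0,0,0,0,0,0,0.6],[0,0,0,0,0,0,0.6],[0,0,0,0,0,0,0.6],[0,0,0,0,0,0,0.6],[0,0,0,0,0,0,0.6],[0,0,0,0,0,0,0.6],[0,0,0,0,0,0,0.6],[0,0,0,0,0,0,0.6],[0,0,0,0,0,0,0.6],[0,0,0,0,0,0,0.6]]]}}

```text
clock: 17.35
tcp_pos: [595.6, -233.8, 122.9]
tcp_rot: [0.34, -0.061, 0.938, 0.023]
force: [-8.8, 2.5, 4.5]
gripper_width: 44.0
```

```bash
python3 gs.py; python3 look.py w13 wrist;python3 look.py s13 scene;python3 -c "
import cv2;i=cv2.imread('pics/s13.png');cv2.imwrite('pics/s13c.png',cv2.resize(i[190:350,200:400],None,fx=4,fy=3.7))"
```

```text
gun tcp [  7.8  63.5 -21.2] F gun [3.6 3.6 8.8] 44.0 17.35
17.35 [ 595.6 -233.8  122.9] [ 0.3404 -0.0612  0.938   0.023 ] [-8.8  2.5  4.5] 44.0 [-0.68 -0.25  1.88  0.56  1.06 -2.55]
17.4 [ 595.6 -233.8  122.9] [ 0.3404 -0.0612  0.938   0.0229] [-9.5  3.3  4.2] 43.9 [-0.68 -0.25  1.88  0.56  1.06 -2.55]
```

View pics/w13.png

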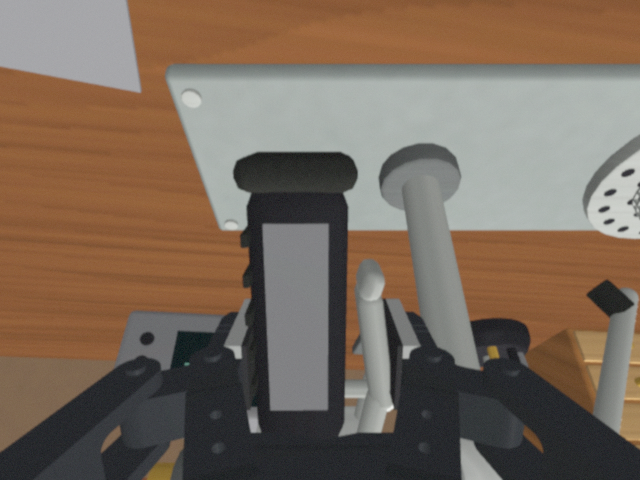

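View pics/s13c.png

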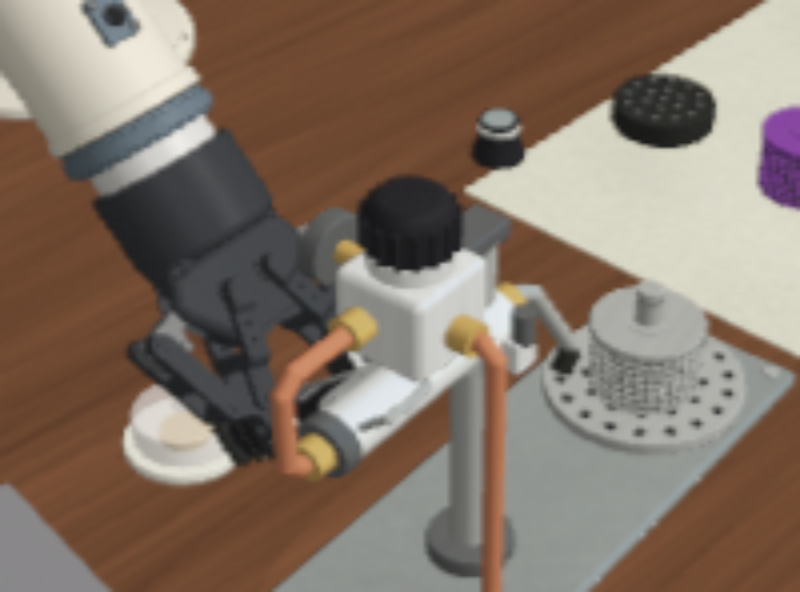

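Held home at 44 mm for 2.5 s, and the basket is still standing. I'll open the fingers and back out along the approach line.

Call:
{"api": "play_rows", "payload": {"steps": [[[0,0,0,0,0,0,0],[0,0,0,0,0,0,-0.2],[0,0,0,0,0,0,-0.5],[0,0,0,0,0,0,-0.85],[0,0,0,0,0,0,-0.85],[0,0,0,0,0,0,-0.85],[0,0,0,0,0,0,-0.85],[0,0,0,-0.006,-0.0008,0.0072,-0.85],[0,0,0,-0.01,-0.0013,0.012,-0.85],[0,0,0,-0.01,-0.0013,0.012,-0.85],[0,0,0,-0.012,-0.0016,0.0144,-0.85],[0,0,0,-0.015,-0.002,0.018,-0.85],[0,0,0,-0.015,-0.002,0.018,-0.85],[0,0,0,-0.015,-0.002,0.018,-0.85],[0,0,0,-0.015,-0.002,0.018,-0.85],[0,0,0,0,0,0,-0.85],[0,0,0,0,0,0,-0.85],[0,0,0,0,0,0,-0.85]]]}}

```text
clock: 19.25
tcp_pos: [498.4, -247.0, 239.0]
tcp_rot: [0.341, -0.059, 0.938, 0.024]
force: [-0.4, 0.3, 0.3]
gripper_width: 79.1
```

```bash
python3 gs.py; python3 look.py w14 wrist;python3 look.py s14 scene;python3 look.py t14 top
```

```text
gun tcp [  7.4  64.  130.7] F gun [0.3 0.1 0.5] 79.1 19.25
19.25 [ 498.4 -247.   239. ] [ 0.3407 -0.0593  0.938   0.0236] [-0.4  0.3  0.3] 79.1 [-0.86 -0.49  1.86  0.58  1.38 -2.56]
19.3 [ 498.5 -246.8  238.7] [ 0.3405 -0.0594  0.938   0.024 ] [ 0.  -0.2 -0.2] 78.8 [-0.86 -0.49  1.86  0.58  1.38 -2.56]
19.35 [ 498.5 -246.8  238.7] [ 0.3405 -0.0595  0.938   0.024 ] [0.2 1.5 0.6] 78.6 [-0.86 -0.49  1.86  0.58  1.38 -2.56]
```

View pics/w14.png

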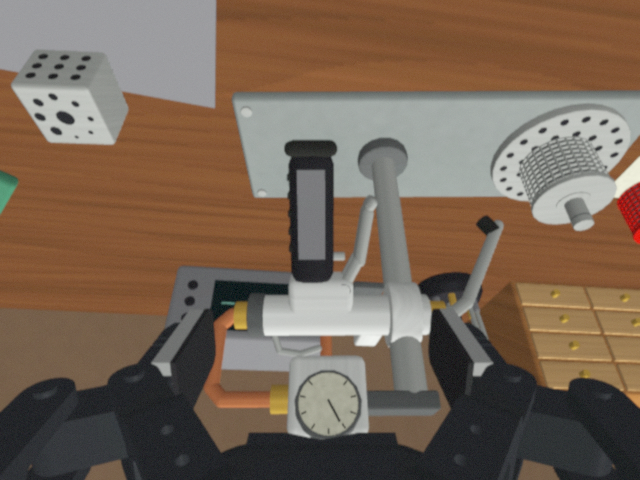

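View pics/s14.png

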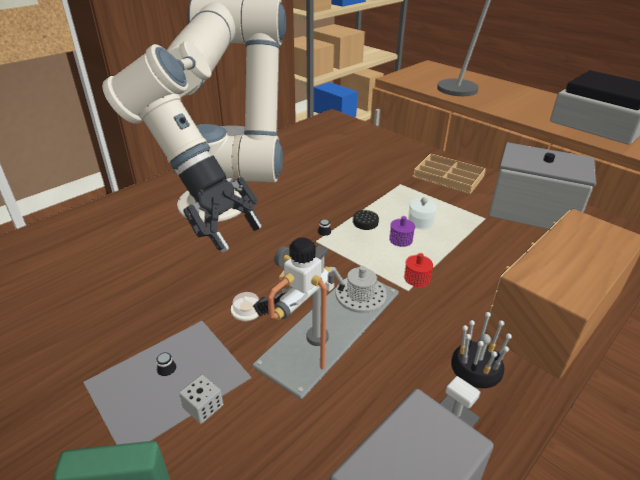

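View pics/t14.png

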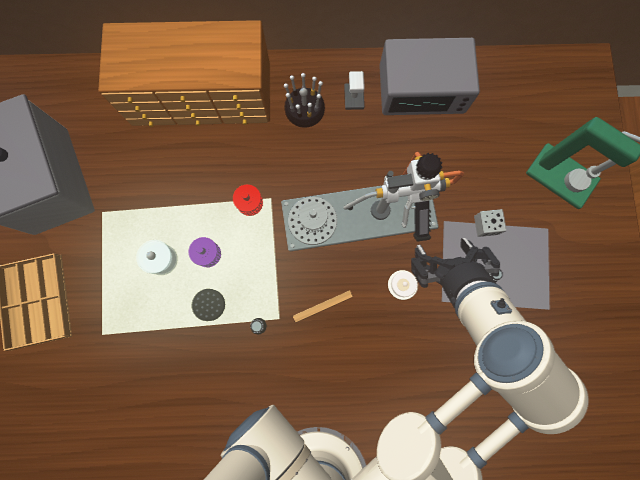

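The trigger is back out: the tip sits 39 px from the grip edge, against 38 px before the squeeze. The basket is upright on the plate and the bystanders show at their starting pixels, so I'm handing in.

```bash
python3 -c "
from bench import ctrl
print(ctrl.sign_off())"
```

```text
the job is handed in; nothing more can be done
None
```

The job is done and handed in at about 19.4 s on the robot's clock.

- **Basket:** I picked up the grey basket by its knob and left the red and purple look-alikes alone. I lowered it onto the drip plate until a light contact showed (about 8 N change), then released it. The camera views show it upright and in the middle of the plate, to within a few millimetres.
- **Trigger:** I came in leaning 40° from the robot's side and squeezed until the opening read 44 mm, the squeezed-home value. I held it for about 2.5 s. After I let go, the trigger tip was back at its released distance from the grip (39 px against 38 px before).
- **Last checks:** The final pictures show the robot clear of everything, the basket still standing, and the bystanders where they started as far as I can see. The force readings I took stayed under about 12 N.
- **Disagreements:** My different measurements of the plate centre disagreed by a few millimetres. Two automatic plate outlines were also off and I dropped them, using hand-picked edge points from the wrist camera instead. With the knob gripped, the opening read about 14 mm instead of 16 mm, though the grip held.

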